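# Step the test box dial up four clicks

## Task

Of the two test boxes on the bench, take the one whose dial has a raised pointer bar. With a fingertip, push the bar round clockwise (seen from above) by exactly four clicks, not a click more, and leave it resting in the fourth click; then press the push button of that same box right down and let it come back up. Push lightly and do not pinch the dial or force it backwards; leave the other box's dial and button and the things lying about where they are.

Things in the scene. Friction and masses are not known exactly. Their poses are not given: they have to be found in the camera images.
- pointer_box: grey metal housing, fixed to the bench, 160 (its x, front to back) x 220 (its y) x 60 mm high; origin at the centre of its underside, z up; dial axis vertical at (0, +40) mm in this frame, push button at (-25, -75) mm. Its dial is a flat black disc with a raised pointer bar across it. The other box has the same housing and button.
- pointer_dial (a joint): turn of the pointer dial, rad, + clockwise from above. Starts at 0, in a click. A click every 0.524 rad (30 deg), each marked by a dot on the panel; end stops 2 clicks back and 6 ahead. Sprung: resists up to 0.17 N m (4 N at 40 mm) a quarter of the way to the next click; just past halfway (friction may need a few degrees) it snaps by itself into the next click, ahead of the finger, and stays.
- pointer_dial_centre (a point): on the dial's axis, at the bar's top, 98 mm above the bench. The dial is a black disc 68 mm across, its top 74 mm above the bench; on it stands a straight aluminium bar 10 mm wide, 24 mm high, from 29 mm behind the axis to 55 mm ahead. The long end (black line) is the pointer, overhanging the disc with 14 mm free below it. x axis along the bar to the pointer end, z up.
- pointer_dial_tip (a point): middle of the pointer bar's long end, at its top edge, 55 mm from the axis. At the start it points to the box's left and somewhat to its front: 130 degrees anticlockwise from the box's x axis.
- pointer_button (a joint): travel of the pointer box's push button, m: 0 up, 0.006 fully down; spring return, about 5 N fully down. It counts as pressed beyond 0.0045.
- pointer_button_top (a point): centre of the top of the pointer box's grey round push button (28 mm across, pressed straight down), z up
- round_box: grey metal housing, fixed to the bench, 160 (its x, front to back) x 220 (its y) x 60 mm high; origin at the centre of its underside, z up; dial axis vertical at (0, +40) mm in this frame, push button at (-25, -75) mm. Its dial is a plain round fluted black knob without a bar. To be left alone.
- round_dial_centre (a point): centre of the top of the other box's round fluted knob, 64 mm across, top 96 mm above the bench; turns freely with a little friction
- round_dial_mark (a point): outer end of the black line on top of the round knob, 30 mm from its axis; turns with the knob
- round_button (a joint): travel of the other box's push button, m: 0 up, 0.006 fully down. Same button, to be left alone
- power_driver: loose grey electric screwdriver lying on the bench between the boxes, 36 mm thick, 180 mm long along its x; origin on the bench under it, 85 mm from its rear end
- solder_spool: loose spool standing between the boxes, 54 mm across, 48 mm high; origin at the centre of its underside
- connector_a: loose metal connector standing on the pointer box's top panel, 22 mm across, 24 mm high; origin at the centre of its underside
- connector_b: loose metal connector standing on the other box's top panel, 22 mm across, 24 mm high; origin at the centre of its underside
- flux_bottle: loose white bottle with a black cap, 48 mm across, 110 mm high, at the left; origin at the centre of its underside
- heat_sink: loose finned aluminium heat sink, 60 by 45 by 32 mm, at the right; origin at the centre of its underside
- screw_cup: loose open steel bowl, 70 mm across, 40 mm high, at the back in the middle; origin at the centre of its underside

How it is judged:
On the way, in this order (a step that is already met when the one before it is completed fails the run):
1. the pointer dial rests in the fourth click clockwise (value of joint pointer_dial between 1.9744 and 2.2144 rad and value of joint pointer_button below 0.002 m), for 0.2 s.
2. the push button of the pointer box is pressed down (value of joint pointer_button above 0.0045 m and value of joint pointer_dial between 1.9744 and 2.2144 rad).
At the end, for the whole second after the job is handed in: The pointer dial is at rest within 7 degrees of the fourth click clockwise from its start, its box's button has been pressed and is up again, the other box's knob is within 8 mm (at its mark) of its start and its button is up, and no loose thing is more than 25 mm from where it stood (value of joint pointer_dial between 1.9744 and 2.2144 rad and velocity of joint pointer_dial between -0.1 and 0.1 rad/s and value of joint each of pointer_button, round_button below 0.0015 m and distance of round_dial_mark from where it was at the start of the episode below 0.008 m and distance of each of power_driver, solder_spool, connector_a, connector_b, flux_bottle, heat_sink, screw_cup from where it was at the start of the episode below 0.025 m); the robot touches nothing.
It fails at once if the pointer dial goes more than half a click past the fourth click or behind its start (value of joint pointer_dial above 2.35619 rad or value of joint pointer_dial below -0.261799 rad).
It fails at once if the pointer box's button is pressed before the dial is at the fourth click (value of joint pointer_button above 0.0035 m and value of joint pointer_dial below 1.8326 rad).
It fails at once if the pointer dial is pinched or shoved hard (over 20 N) (contact force between the fingers and pointer_dial above 20 N).
It fails at once if the other box's knob is turned (its mark moves over 8 mm) or its button pressed (distance of round_dial_mark from where it was at the start of the episode above 0.008 m or value of joint round_button above 0.0035 m).
It fails at once if a loose thing is moved or lifted by more than 25 mm (distance of any of power_driver, solder_spool, connector_a, connector_b, flux_bottle, heat_sink, screw_cup from where it was at the start of the episode above 0.025 m).
It also fails if it takes over 64 s, if anything falls off the work surface, if the arm or the gripper's body presses on something with over 40 N, if the wrist force passes 120 N, or if a joint passes its speed limit or range.

## Robot

A 6-joint arm with a two-finger parallel gripper is mounted at the origin on the work surface. World frame = base frame: x ahead of the robot, y to its left, z up, the work surface at z = 0. Lengths are in m, angles in rad, forces in N, time in s.
With the tool pointing down it reaches from about 0.375 to 0.75 m from the base axis. Payload 9 kg.
Tool frame: the origin (TCP) lies between the finger pads; the fingertips stand 11 mm ahead of it and the grasp point (between the pads) lies 8 mm behind it; z points along the fingers, y is the line along which they close (so a half turn about z gives the same grasp; the last joint's range is limited). The gripper opens to 85 mm and grips with 20 to 120 N. Pads are 22 mm wide; open, the fingers measure 114 mm over their backs; the gripper's body (76 mm by 85 mm) begins 54 mm behind the grasp point. The pads swing forward as they close: fully open they stand 13 mm farther back than shut.
Start: joints at [-1.363, 0.104, 0.097, 1.564, 0, 1.353], TCP at [0.248, -0.546, 0.22] pointing down, gripper open.
Joint ranges: [-2.99, 2.99], [-0.84, 1.86], [-1.1, 1.16], [-1.84, 2.11], [-1.51, 1.56], [-3.14, 3.14]. Speed limits (rad/s): [2.22, 2.22, 2.57, 3.14, 3.14, 3.14].

## Interface

Orientations are given as a rotation vector (axis times angle).
In Python, from plant import * gives the robot as it stands.
- The arm moves only by the shell command python3 -m crank 'ROWS' [OPENING] [FORCE]. ROWS is JSON, a list of rows, each an object with "travel": the shift along the tool's x, y, z in m, a list of three; "spin": the turn about the tool's z in degrees. A call has 1 to 5 rows; each row shifts and turns the commanded pose from where the row before left it, along the tool's axes as they then stand; what a row does not reach is not made up. A row lasts 1/8 s, in which the tool goes at most 62.5 mm and 10.7 degrees, less where a joint would pass 70% of its speed; a pose out of reach is approached as far as the arm can. A call is refused whole if a number of a shift passes 0.0625 or a number of a turn 10.7, either way. A call with a gripper value outside its range is refused whole. OPENING is the closure, from -1 (fully open) to 1 (shut), set as the call begins (- or left out, the last holds). The fingers move at their own pace and stop on an object; FORCE is the grip in N (left out, the last holds). Time passes only in rows, so rows that do not move let the fingers close. It gives the time, the measured TCP pose, the force, the opening and the grip force at its end, in the units of the state.
- sense(): the state, without advancing time (a new reading comes with each control period).
- grab_frame(name): name is "side" or "top" or "wrist"; returns a dict with "img" (384x512x3 uint8, red, green, blue), "camera_matrix" (3x3 intrinsics, pixels), "R" (3x3) and "t" (3): a world point X has camera coordinates R X + t. Camera axes: x right, y down, z forward; pixel columns grow to the right and rows downward; lengths in m; the calibration is good to about 2 mm. A picture is of the moment at which its call begins. There is no depth.
- close_job(): hands the job in; it is judged then, once.
Trained networks look in a picture, given as the dict that the camera call returned (one of the last four; its "shot" number tells which), for a name from the list of things; names that differ only in an ending like _2 or _b are one class to them, and where a whole thing is asked for, a point or a joint stands for the part that bears it (a point fixed in the world has none). Each returns a list of dicts, best first, with "conf" (0 to 1); they miss things now and then, are a little off and sometimes report something else, mostly with a low value. They report only what shows in the picture. A call takes as long as a camera call.
- regions_of(picture, query): "region" (384x512 bool, what is visible of it).
- place_of(picture, query): "location" ([x, y, z] in m, in the coordinates of the camera as it stood for that picture, good to about 4 mm: a listed point, or the origin of a listed thing).
The state is a dict: "time_s": time; "qpos": joint angles; "dq": joint speeds; "tau": joint torques, N m; "position": TCP position; "orientation": TCP orientation; "wrist_force": force on the tool from outside, world axes, zero at the start; "wrist_torque": the same for the moment, N m; "grip_width": finger opening in m; "grip_force": force on a finger pad.
Only numpy, scipy, OpenCV 4.12 (cv2) and the standard library are available. Lean on these libraries where they do the work, as an engineer would, in place of code of your own. Each camera call takes 0.05 s, during which the arm holds its last target. There are 200 camera calls.

## Working session

There is one attempt and no reset: what is moved stays moved. The work goes in short steps, Python scripts to look and compute and a shell command to move; the robot and the scene stay as the last step left them, time stands still between calls to the robot, and variables do not carry over. Pictures are saved under pics/ and viewed, at most 10 in all, crops included, and the job is handed in when it is done.

```bash
mkdir -p pics; ls
cat > h.py <<'E'
from plant import *
import numpy as np, cv2
from scipy.spatial.transform import Rotation as Ro
def world(p,loc): return np.array(p["R"]).T@(np.array(loc)-np.array(p["t"]))
def proj(p,X):
    c=np.array(p["R"])@np.array(X)+np.array(p["t"]); k=np.array(p["camera_matrix"])@c; return k[:2]/k[2]
def save(p,n): cv2.imwrite("pics/"+n,p["img"][:,:,::-1])
E
python3 - <<'E'
from h import *
s=sense(); print(s["time_s"],s["position"],Ro.from_rotvec(s["orientation"]).as_matrix().round(3),s["grip_width"])
ims=[]
for c in ["top","side"]:
    p=grab_frame(c); ims.append(p["img"])
    for q in ["pointer_box","pointer_dial_centre","pointer_dial_tip","pointer_button_top","round_box","round_dial_centre","power_driver","solder_spool","connector_a","flux_bottle","screw_cup","heat_sink"]:
        print(c,q,[(world(p,d["location"]).round(3).tolist(),round(d["conf"],2)) for d in place_of(p,q)[:2]])
cv2.imwrite("pics/a.png",cv2.resize(np.vstack(ims)[:,:,::-1],(400,600)))
save(p,"side.png"); cv2.imwrite("pics/top.png",ims[0][:,:,::-1])
E
```

```text
pics
0.0 [ 0.24775436 -0.54605613  0.21931591] [[ 0.911  0.413 -0.   ]
 [ 0.413 -0.911  0.001]
 [ 0.    -0.001 -1.   ]] 0.08539718086316352
top pointer_box [([0.489, -0.193, 0.002], 0.76), ([0.479, 0.217, 0.004], 0.2)]
top pointer_dial_centre [([0.48, -0.154, 0.104], 0.93)]
top pointer_dial_tip [([0.439, -0.123, 0.1], 0.6), ([0.516, 0.145, 0.059], 0.54)]
top pointer_button_top [([0.477, -0.276, 0.081], 0.56), ([0.464, -0.001, 0.002], 0.4)]
top round_box [([0.481, 0.219, 0.006], 0.88), ([0.478, -0.156, 0.103], 0.61)]
top round_dial_centre [([0.491, 0.259, 0.105], 0.91)]
top power_driver [([0.463, -0.0, 0.001], 0.94)]
top solder_spool []
top connector_a [([0.515, 0.142, 0.061], 0.59), ([0.549, -0.278, 0.063], 0.37)]
top flux_bottle [([0.527, 0.465, 0.002], 0.81)]
top screw_cup [([0.719, 0.047, 0.008], 0.81)]
top heat_sink [([0.549, -0.461, 0.002], 0.75)]
side pointer_box []
side pointer_dial_centre [([0.481, -0.154, 0.097], 0.64)]
side pointer_dial_tip [([0.438, -0.121, 0.095], 0.65)]
side pointer_button_top [([0.471, -0.267, 0.084], 0.5)]
side round_box [([0.48, 0.216, -0.002], 0.81)]
side round_dial_centre [([0.493, 0.254, 0.1], 0.93)]
side power_driver [([0.466, -0.007, 0.004], 0.97), ([0.722, 0.045, 0.002], 0.74)]
side solder_spool [([0.616, 0.002, 0.003], 0.72)]
side connector_a [([0.545, -0.272, 0.061], 0.61), ([0.514, 0.145, 0.056], 0.55)]
side flux_bottle []
side screw_cup [([0.718, 0.045, -0.001], 0.64), ([0.48, 0.216, 0.001], 0.28)]
side heat_sink [([0.551, -0.458, -0.003], 0.72)]
```

View pics/top.png

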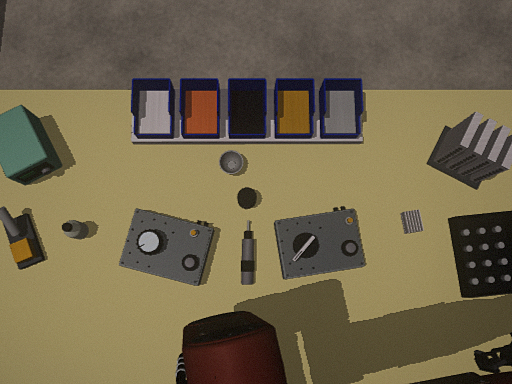

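View pics/side.png

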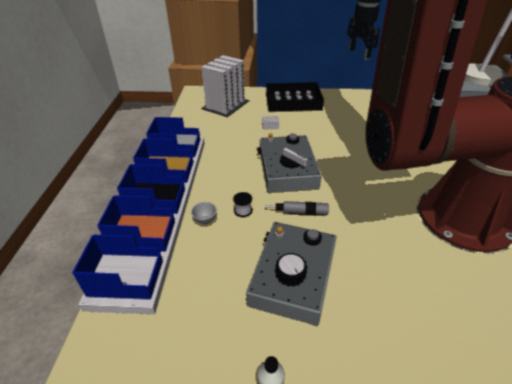

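Top view: the bar box is the right one, with its dial at about (305,247), bar tip at about (293,262) and button at about (350,248). The round-knob box is on the left. This agrees with the networks: dial (0.4805,-0.154), bar at about 140°, yaw about 10°, button near (0.475,-0.271).

I'll shut the gripper and go above the bar's anticlockwise side, with tool x along the bar.

```bash
python3 -m crank '[{"travel":[0.041,-0.036,0],"spin":0},{"travel":[0.041,-0.036,0],"spin":0},{"travel":[0.041,-0.036,0],"spin":0},{"travel":[0.041,-0.036,0],"spin":0},{"travel":[0.041,-0.036,0],"spin":0}]' 1 20
python3 -m crank '[{"travel":[0.041,-0.036,0],"spin":0},{"travel":[0.041,-0.036,0],"spin":0},{"travel":[0.041,-0.036,0],"spin":0},{"travel":[0,0,0],"spin":-10.5},{"travel":[0,0,0],"spin":-10.5}]'
python3 -m crank '[{"travel":[0,0,0],"spin":-10.5},{"travel":[0,0,0],"spin":-10.5},{"travel":[0,0,0],"spin":-10.5},{"travel":[0,0,0],"spin":-10.5},{"travel":[0,0,0],"spin":-10.5}]'
python3 -m crank '[{"travel":[0,0,0],"spin":-10.5},{"travel":[0,0,0],"spin":-10.5},{"travel":[0,0,0],"spin":-10.5},{"travel":[0,0,0],"spin":-10.5},{"travel":[0,0,0],"spin":0}]'
cat >> h.py <<'E'
C=np.array([.4805,-.154]); B=np.array([.475,-.271])
def st(bar=None,off=None,r=.044,target=None):
    s=sense();P=np.array(s["position"]);M=Ro.from_rotvec(s["orientation"]).as_matrix()
    a=np.degrees(np.arctan2(M[1,0],M[0,0])); d=P[:2]-C
    print("t",round(s["time_s"],2),"P",P.round(4),"toolx",round(a,1),"tilt",M[:,2].round(3),"F",np.round(s["wrist_force"],1),"w",round(s["grip_width"],4))
    print(" tool about dial: r",np.hypot(*d).round(4),"ang",np.degrees(np.arctan2(d[1],d[0])).round(1), "inToolAxes",(M.T[:2,:2]@d).round(4))
    if target is not None: print(" need tool travel",(M.T@(np.array(target)-P)).round(4))
    return s,M,P
def look(n=1,cams=("top","side","wrist")):
    for c in cams:
        p=grab_frame(c); o={}
        for q in ["pointer_dial_centre","pointer_dial_tip","pointer_button_top"]:
            l=place_of(p,q)
            if l: o[q]=world(p,l[0]["location"]); print(" ",c,q,o[q].round(4),round(l[0]["conf"],2))
        if "pointer_dial_tip" in o:
            t=o["pointer_dial_tip"][:2]-C; print("  ang",np.degrees(np.arctan2(t[1],t[0])).round(1),"r",np.hypot(*t).round(3))
    return p
E
python3 - <<'E'
from h import *
st(target=[.427,-.149,.094]); save(look(),"w1.png")
E
```

```text
time_s: 1.92
position: [0.3607, -0.2963, 0.2203]
orientation: [3.07, 0.663, 0.001]
wrist_force: [0.4, 0.1, 0.2]
grip_width: 0.0002
grip_force: 0.0
time_s: 2.55
position: [0.4279, -0.1478, 0.2203]
orientation: [2.893, 1.224, 0.0]
wrist_force: [-0.4, 0.1, 0.1]
grip_width: 0.0003
grip_force: 0.0
time_s: 3.18
position: [0.4276, -0.1487, 0.2202]
orientation: [2.056, 2.375, -0.0]
wrist_force: [-0.2, 1.3, -0.4]
grip_width: -0.0001
grip_force: 0.0
time_s: 3.8
position: [0.4276, -0.1487, 0.2202]
orientation: [1.079, 2.95, -0.0]
wrist_force: [0.5, -0.6, 0.0]
grip_width: -0.0001
grip_force: 0.0
t 3.8 P [ 0.4276 -0.1487  0.2202] toolx 139.8 tilt [ 0. -0. -1.] F [ 0.5 -0.6  0. ] w -0.0001
 tool about dial: r 0.0531 ang 174.3 inToolAxes [ 0.0438 -0.0301]
 need tool travel [ 0.0003 -0.0006  0.1262]
  top pointer_dial_centre [ 0.4784 -0.1544  0.0996] 0.67
  top pointer_dial_tip [ 0.4383 -0.1209  0.0991] 0.69
  ang 141.9 r 0.054
  side pointer_dial_centre [0.4722 0.2869 0.0911] 0.46
  side pointer_dial_tip [ 0.4383 -0.1175  0.0992] 0.92
  side pointer_button_top [ 0.4701 -0.2701  0.0834] 0.55
  ang 139.1 r 0.056
  wrist pointer_dial_centre [ 0.4842 -0.1549  0.1002] 0.71
  wrist pointer_dial_tip [ 0.4383 -0.1179  0.1002] 0.84
  wrist pointer_button_top [ 0.469  -0.2738  0.0818] 0.57
  ang 139.5 r 0.056
```

```bash
python3 -m crank '[{"travel":[0,0,0.042],"spin":0},{"travel":[0,0,0.042],"spin":0},{"travel":[0,0,0.042],"spin":0},{"travel":[0,0,0],"spin":0}]'
python3 - <<'E'
from h import *
st(); save(look(cams=("wrist",)),"w2.png")
E
```

```text
time_s: 4.9
position: [0.4257, -0.1473, 0.0914]
orientation: [-1.076, -2.946, -0.002]
wrist_force: [0.1, 0.7, -0.1]
grip_width: -0.0
grip_force: 0.0
t 4.9 P [ 0.4257 -0.1473  0.0914] toolx 139.9 tilt [-0.004  0.003 -1.   ] F [ 0.1  0.7 -0.1] w -0.0
 tool about dial: r 0.0552 ang 173.1 inToolAxes [ 0.0462 -0.0302]
  wrist pointer_dial_tip [ 0.4407 -0.1185  0.0968] 0.87
  ang 138.3 r 0.053
```

View pics/w2.png

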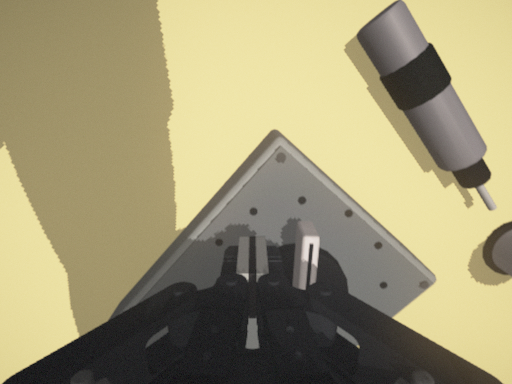

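The fingertips are at (253,255) and the bar's long end is at (308,260). The gap is about 16 mm along tool +y, and the finger half-thickness is about 8-9 mm. Now close the gap and start pushing.

```bash
python3 -m crank '[{"travel":[0,0.006,0],"spin":0},{"travel":[0,0.006,0],"spin":0},{"travel":[0,0,0],"spin":0}]'
for i in 1; do python3 -m crank '[{"travel":[0,0.003,0],"spin":0},{"travel":[0,0,0],"spin":0}]'; done
python3 -m crank '[{"travel":[0,0.002,0],"spin":0},{"travel":[0,0,0],"spin":0}]'
python3 -m crank '[{"travel":[0,0.002,0],"spin":0},{"travel":[0,0,0],"spin":0}]'
python3 - <<'E'
from h import *
st(); look(cams=("top","wrist"))
E
```

```text
time_s: 5.48
position: [0.4357, -0.1392, 0.0944]
orientation: [1.076, 2.951, -0.0]
wrist_force: [0.6, -0.3, -0.1]
grip_width: 0.0001
grip_force: 0.0
time_s: 5.72
position: [0.4373, -0.1371, 0.0941]
orientation: [-1.077, -2.951, 0.0]
wrist_force: [-0.1, 0.1, -0.4]
grip_width: 0.0003
grip_force: 0.0
time_s: 5.98
position: [0.4386, -0.1356, 0.0941]
orientation: [1.077, 2.951, -0.0]
wrist_force: [0.6, -0.3, 0.1]
grip_width: 0.0003
grip_force: 0.0
time_s: 6.22
position: [0.4399, -0.1341, 0.0941]
orientation: [1.077, 2.951, -0.0]
wrist_force: [-0.0, -0.1, -0.0]
grip_width: -0.0002
grip_force: 0.0
t 6.22 P [ 0.4399 -0.1341  0.0941] toolx 139.9 tilt [ 0. -0. -1.] F [-0.  -0.1 -0. ] w -0.0002
 tool about dial: r 0.0452 ang 153.9 inToolAxes [ 0.0439 -0.0109]
  top pointer_dial_tip [ 4.632e-01 -3.000e-04  1.500e-03] 0.7
  ang 96.4 r 0.155
  wrist pointer_dial_centre [0.6162 0.0029 0.0008] 0.29
  wrist pointer_dial_tip [ 0.4404 -0.119   0.0977] 0.68
  ang 138.8 r 0.053
```

```bash
for k in 1; do python3 -m crank '[{"travel":[0,0.0015,0],"spin":0},{"travel":[0,0,0],"spin":0}]'|grep -E "pos|wrist"; python3 -m crank '[{"travel":[0,0.0015,0],"spin":0},{"travel":[0,0,0],"spin":0}]'|grep -E "pos|wrist"; python3 -m crank '[{"travel":[0,0.0015,0],"spin":0},{"travel":[0,0,0],"spin":0}]'|grep -E "pos|wrist"; done
python3 - <<'E'
from h import *
st(); save(look(cams=("wrist",)),"w3.png")
E
```

```text
position: [0.4409, -0.133, 0.0941]
wrist_force: [0.6, 0.5, 0.0]
position: [0.4418, -0.1318, 0.0941]
wrist_force: [-0.2, -0.1, -0.3]
position: [0.4428, -0.1306, 0.0941]
wrist_force: [-0.5, -0.5, -0.6]
t 7.38 P [ 0.4428 -0.1306  0.0941] toolx 139.9 tilt [-0. -0. -1.] F [-0.5 -0.5 -0.6] w -0.0
 tool about dial: r 0.0444 ang 148.2 inToolAxes [ 0.0439 -0.0064]
  wrist pointer_dial_centre [ 0.4839 -0.1562  0.098 ] 0.69
  wrist pointer_dial_tip [ 0.4363 -0.1177  0.0978] 0.97
  ang 140.6 r 0.057
```

View pics/w3.png

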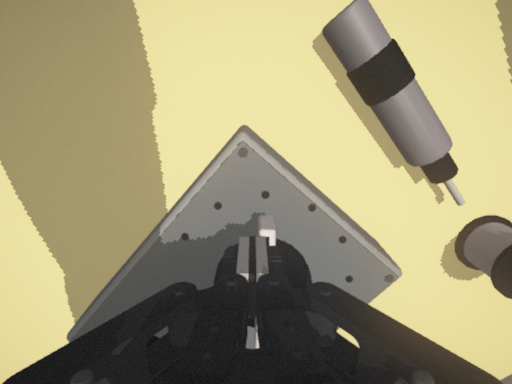

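```bash
for k in 1; do python3 -m crank '[{"travel":[0,0.0015,0],"spin":0},{"travel":[0,0,0],"spin":0}]'|grep -E "pos|wrist"; python3 -m crank '[{"travel":[0,0.0015,0],"spin":0},{"travel":[0,0,0],"spin":0}]'|grep -E "pos|wrist"; done
python3 - <<'E'
from h import *
st(); look(cams=("wrist","side")); p=grab_frame("side"); x,y=proj(p,[.4428,-.1306,.09]).astype(int)
cv2.imwrite("pics/s3.png",cv2.resize(p["img"][y-60:y+60,x-80:x+80,::-1],(640,480)))
E
```

```text
position: [0.4438, -0.1295, 0.0941]
wrist_force: [-0.1, 1.0, 0.1]
position: [0.4447, -0.1284, 0.0941]
wrist_force: [-0.7, -0.1, 0.0]
t 8.07 P [ 0.4447 -0.1284  0.0941] toolx 139.9 tilt [ 0. -0. -1.] F [-0.7 -0.1  0. ] w 0.0001
 tool about dial: r 0.044 ang 144.4 inToolAxes [ 0.0439 -0.0034]
  wrist pointer_dial_centre [ 0.4829 -0.1563  0.0994] 0.8
  wrist pointer_dial_tip [ 0.4385 -0.1203  0.0973] 0.73
  ang 141.2 r 0.054
  side pointer_dial_centre [ 0.4821 -0.153   0.0989] 0.72
  side pointer_dial_tip [ 0.4377 -0.1173  0.0977] 0.64
  ang 139.4 r 0.056
```

View pics/s3.png

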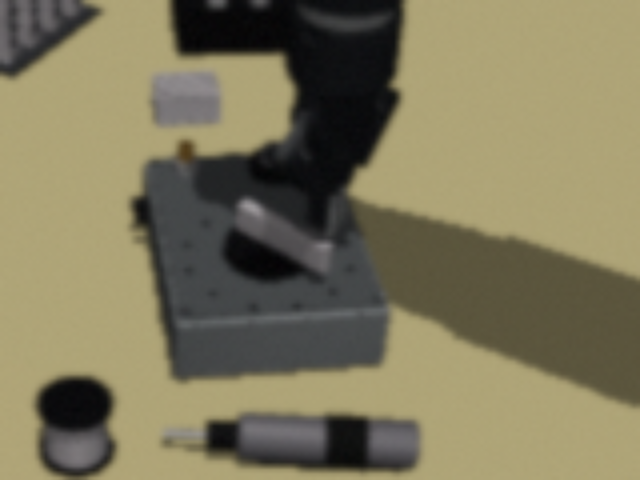

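Run:
```python
from h import *
p=grab_frame("wrist"); st()
s=sense();P=np.array(s["position"]);M=Ro.from_rotvec(s["orientation"]).as_matrix()
o=(256-0,250)
f=5
im=cv2.resize(p["img"][190:300,190:330,::-1],None,fx=f,fy=f,interpolation=cv2.INTER_CUBIC)
def dot(X,c):
    u=(proj(p,X)-[190,190])*f+f/2; cv2.circle(im,tuple(int(v) for v in u),4,c,-1); print(u.round())
for y in(-.008,0,.008): dot(P+M@[0,y,.011],(0,0,255)); dot(P+M@[.011,y,.011],(0,255,0))
t=np.radians(140); u=np.array([np.cos(t),np.sin(t)]); n=np.array([-u[1],u[0]])
for w in(-.005,.005): dot([*(C+.055*u+w*n),.098],(255,0,0)); dot([*(C+.02*u+w*n),.098],(255,0,255))
cv2.imwrite("pics/w4.png",im)
print("cam",(-np.array(p["R"]).T@p["t"]).round(3))
```

```text
t 8.57 P [ 0.4447 -0.1285  0.0941] toolx 139.9 tilt [ 0. -0. -1.] F [1.1 0.5 0.8] w 0.0
 tool about dial: r 0.044 ang 144.5 inToolAxes [ 0.0439 -0.0035]
[241. 229.]
[239. 144.]
[307. 229.]
[307. 144.]
[374. 229.]
[375. 144.]
[385. 196.]
[381. 474.]
[292. 197.]
[294. 474.]
cam [ 0.384 -0.077  0.246]
```

View pics/w4.png

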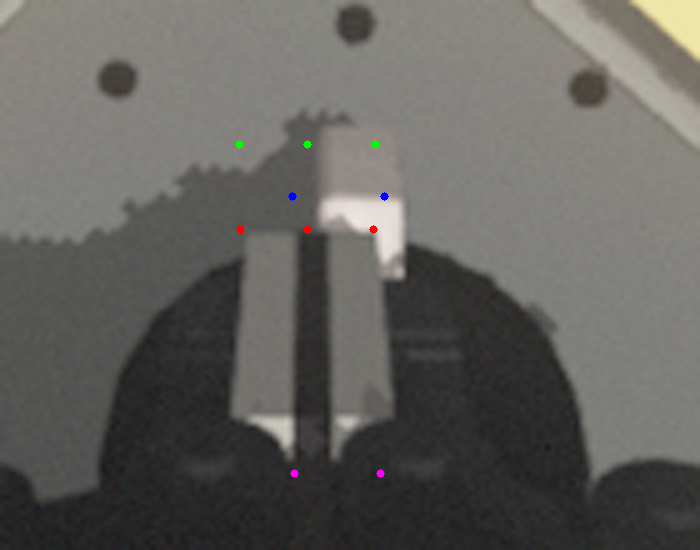

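Run:
```python
from h import *
p=grab_frame("wrist"); s,M,P=st()
for x in(-.011,0,.006,.011):
  for dz in (.011,.003,-.001,-.005,-.01): print(x,dz,((proj(p,P+M@[x,0.008,dz])-190)*5+2.5).round())
print(p["camera_matrix"],(M.T@(-np.array(p["R"]).T@p["t"]-P)).round(4)); print((np.array(p["R"])@M).round(3))
```

```text
t 8.62 P [ 0.4446 -0.1284  0.0941] toolx 139.9 tilt [-0. -0. -1.] F [ 0.3  0.5 -0.3] w -0.0002
 tool about dial: r 0.044 ang 144.5 inToolAxes [ 0.0439 -0.0035]
-0.011 0.011 [373. 310.]
-0.011 0.003 [375. 344.]
-0.011 -0.001 [377. 362.]
-0.011 -0.005 [378. 381.]
-0.011 -0.01 [380. 405.]
0 0.011 [374. 229.]
0 0.003 [377. 259.]
0 -0.001 [378. 276.]
0 -0.005 [380. 293.]
0 -0.01 [382. 316.]
0.006 0.011 [375. 183.]
0.006 0.003 [377. 212.]
0.006 -0.001 [379. 227.]
0.006 -0.005 [380. 244.]
0.006 -0.01 [382. 265.]
0.011 0.011 [375. 144.]
0.011 0.003 [378. 172.]
0.011 -0.001 [379. 186.]
0.011 -0.005 [381. 202.]
0.011 -0.01 [383. 222.]
[[299.29959774   0.         251.98954087]
 [  0.         299.29959774 193.01652571]
 [  0.           0.           1.        ]] [ 0.0793  0.0007 -0.1524]
[[-0.     1.     0.   ]
 [-0.952 -0.    -0.307]
 [-0.307 -0.     0.952]]
```

The bar hasn't moved. In the picture the finger ends (245–385, row 232) cover the bar (318–403), so the shut fingertips are above the bar top at about z 0.106, not 11 mm below the TCP. I'll back off and go about 20 mm lower; even if I'm wrong, that clears the panel.

```bash
python3 -m crank '[{"travel":[0,-0.012,0],"spin":0},{"travel":[0,-0.012,0],"spin":0},{"travel":[0,0,0],"spin":0}]'|grep -E "pos|wrist"
python3 -m crank '[{"travel":[0,0,0.006],"spin":0},{"travel":[0,0,0.006],"spin":0},{"travel":[0,0,0],"spin":0}]'|grep -E "pos|wrist"
python3 -m crank '[{"travel":[0,0,0.004],"spin":0},{"travel":[0,0,0.004],"spin":0},{"travel":[0,0,0],"spin":0}]'|grep -E "pos|wrist"
python3 - <<'E'
from h import *
st(); p=look(cams=("wrist",)); s,M,P=st()
im=cv2.resize(p["img"][190:300,190:330,::-1],None,fx=5,fy=5,interpolation=cv2.INTER_CUBIC)
cv2.imwrite("pics/w5.png",im)
E
```

```text
position: [0.4286, -0.1477, 0.0941]
wrist_force: [0.3, 0.0, 0.0]
position: [0.4288, -0.1463, 0.0812]
wrist_force: [-0.1, 0.5, 0.2]
position: [0.429, -0.1466, 0.0737]
wrist_force: [0.0, 0.4, 0.3]
t 9.75 P [ 0.429  -0.1466  0.0737] toolx 139.9 tilt [-0.  0. -1.] F [0.  0.4 0.3] w -0.0001
 tool about dial: r 0.052 ang 171.9 inToolAxes [ 0.0441 -0.0275]
  wrist pointer_dial_tip [ 0.44   -0.1159  0.097 ] 0.84
  ang 136.8 r 0.056
t 9.95 P [ 0.4293 -0.1469  0.0742] toolx 139.9 tilt [ 0. -0. -1.] F [-0.4 -0.9  0.3] w -0.0001
 tool about dial: r 0.0517 ang 172.1 inToolAxes [ 0.0438 -0.0275]
```

View pics/w5.png

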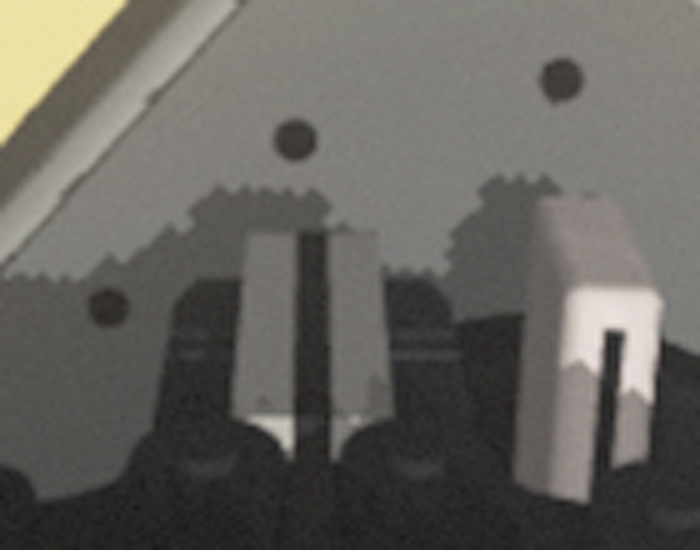

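Now the finger ends (row 232) are below the bar's top end (row 290) and clear of it. Close in on the bar.

```bash
python3 -m crank '[{"travel":[0,0.005,0.002],"spin":0},{"travel":[0,0.005,0],"spin":0},{"travel":[0,0.003,0],"spin":0},{"travel":[0,0,0],"spin":0}]'|grep -E "pos|wrist"
for k in 1; do python3 -m crank '[{"travel":[0,0.002,0],"spin":0},{"travel":[0,0,0],"spin":0}]'|grep -E "pos|wrist"; python3 -m crank '[{"travel":[0,0.002,0],"spin":0},{"travel":[0,0,0],"spin":0}]'|grep -E "pos|wrist"; python3 -m crank '[{"travel":[0,0.002,0],"spin":0},{"travel":[0,0,0],"spin":0}]'|grep -E "pos|wrist"; done
python3 - <<'E'
from h import *
st(); look(cams=("wrist","side"))
E
```

```text
position: [0.4375, -0.1367, 0.072]
wrist_force: [-1.7, -1.4, 0.1]
position: [0.4386, -0.1353, 0.072]
wrist_force: [-2.3, -1.4, 0.0]
position: [0.4401, -0.1337, 0.072]
wrist_force: [-3.2, -1.5, -0.8]
position: [0.4417, -0.1321, 0.0721]
wrist_force: [-3.0, -0.8, -1.0]
t 11.2 P [ 0.4417 -0.1321  0.0721] toolx 139.9 tilt [ 0.  0. -1.] F [-3.  -0.8 -1. ] w 0.0001
 tool about dial: r 0.0446 ang 150.6 inToolAxes [ 0.0438 -0.0082]
  wrist pointer_dial_centre [ 0.4863 -0.1536  0.0976] 0.97
  wrist pointer_dial_tip [ 0.4479 -0.1111  0.0975] 0.74
  ang 127.3 r 0.054
  side pointer_dial_centre [ 0.4785 -0.153   0.0988] 0.72
  side pointer_dial_tip [ 0.4482 -0.1101  0.0987] 0.69
  side pointer_button_top [ 0.4717 -0.2663  0.0823] 0.39
  ang 126.3 r 0.055
```

The dial has turned about 13° with about 3 N on it, so contact is good. I'll add a geometric estimate of the pushed bar angle and go past the first halfway point.

```bash
cat >> h.py <<'E'
from scipy.optimize import brentq
def beta():
    s=sense();P=np.array(s["position"]);M=Ro.from_rotvec(s["orientation"]).as_matrix()
    for h in(.0085,.0100):
        K=[(P+M@[i*.011,h,0])[:2]-C for i in(-1,1)]
        f=lambda b:min(-np.sin(b)*k[0]+np.cos(b)*k[1] for k in K)-.005
        b=np.linspace(-1,3,801); v=np.array([f(x) for x in b]); g=[x for x,y in zip(b,v) if y>=0]
        print(" finger-limited bar angle h",h,np.degrees(max(g)).round(1) if g else None,"turn",(139.7-np.degrees(max(g))).round(1))
E
python3 -c "
from h import *
beta()"
python3 -m crank '[{"travel":[0.001,0.003,0],"spin":5},{"travel":[0.001,0.003,0],"spin":5},{"travel":[0,0,0],"spin":0}]'|grep -E "pos|wrist"
python3 - <<'E'
from h import *
st(); beta(); look(cams=("wrist","side"))
E
```

```text
finger-limited bar angle h 0.0085 130.9 turn 8.8
 finger-limited bar angle h 0.01 128.3 turn 11.4
position: [0.4445, -0.1264, 0.0724]
wrist_force: [-0.1, -0.5, 0.3]
t 11.97 P [ 0.4445 -0.1264  0.0724] toolx 129.9 tilt [ 0.001 -0.    -1.   ] F [-0.1 -0.5  0.3] w 0.0001
 tool about dial: r 0.0454 ang 142.6 inToolAxes [ 0.0443 -0.0099]
 finger-limited bar angle h 0.0085 123.5 turn 16.2
 finger-limited bar angle h 0.01 120.9 turn 18.8
  wrist pointer_dial_tip [ 0.4624 -0.1027  0.0985] 0.86
  ang 109.4 r 0.054
  side pointer_dial_centre [ 0.4818 -0.1532  0.0961] 0.7
  side pointer_dial_tip [ 0.4641 -0.103   0.0991] 0.85
  side pointer_button_top [ 0.4723 -0.2666  0.085 ] 0.61
  ang 107.8 r 0.054
```

First click is in, at about 109°. On to the second.

```bash
python3 -m crank '[{"travel":[0.001,0.004,0],"spin":6},{"travel":[0.001,0.004,0],"spin":6},{"travel":[0.001,0.004,0],"spin":6},{"travel":[0.001,0.004,0],"spin":6},{"travel":[0.001,0.004,0],"spin":6}]'|grep -E "pos|wrist"
python3 -m crank '[{"travel":[0,0.002,0],"spin":3},{"travel":[0,0,0],"spin":0}]'|grep -E "pos|wrist"
python3 - <<'E'
from h import *
st(); beta(); look(cams=("wrist","side"))
E
```

```text
position: [0.4585, -0.1125, 0.0719]
wrist_force: [-4.2, 1.6, 1.6]
position: [0.4611, -0.1124, 0.072]
wrist_force: [-0.7, 0.1, -0.3]
t 13.25 P [ 0.4611 -0.1124  0.072 ] toolx 96.9 tilt [-0.  0. -1.] F [-0.7  0.1 -0.3] w -0.0003
 tool about dial: r 0.0459 ang 115.0 inToolAxes [ 0.0436 -0.0142]
 finger-limited bar angle h 0.0085 97.4 turn 42.3
 finger-limited bar angle h 0.01 95.4 turn 44.3
  wrist pointer_dial_tip [ 0.4779 -0.0984  0.0988] 0.63
  ang 92.6 r 0.056
  side pointer_dial_centre [ 0.4811 -0.1526  0.1019] 0.74
  side pointer_dial_tip [ 0.4783 -0.1012  0.0998] 0.45
  ang 92.3 r 0.053
```

```bash
python3 -m crank '[{"travel":[0.001,0.002,0],"spin":3},{"travel":[0,0,0],"spin":0}]'|grep -E "pos|wrist"
python3 - <<'E'
from h import *
st(); beta(); look(cams=("wrist","side"))
E
```

```text
position: [0.4631, -0.1113, 0.0721]
wrist_force: [0.5, -0.8, 0.3]
t 13.9 P [ 0.4631 -0.1113  0.0721] toolx 93.9 tilt [ 0. -0. -1.] F [ 0.5 -0.8  0.3] w -0.0005
 tool about dial: r 0.0461 ang 112.2 inToolAxes [ 0.0438 -0.0144]
 finger-limited bar angle h 0.0085 94.8 turn 44.9
 finger-limited bar angle h 0.01 92.8 turn 46.9
  wrist pointer_dial_centre [ 0.4904 -0.1005  0.0943] 0.24
  wrist pointer_dial_tip [ 0.4929 -0.1007  0.0982] 0.85
  ang 76.9 r 0.055
  side pointer_dial_tip [ 0.4885 -0.1007  0.0981] 0.59
  ang 81.4 r 0.054
```

Second click is in, at about 79°. On to the third.

```bash
python3 -m crank '[{"travel":[0.001,0.004,0],"spin":5},{"travel":[0.001,0.004,0],"spin":5},{"travel":[0.001,0.004,0],"spin":5},{"travel":[0.001,0.004,0],"spin":5},{"travel":[0.001,0.004,0],"spin":5}]'|grep -E "pos|wrist"
python3 -m crank '[{"travel":[0.001,0.002,0],"spin":3},{"travel":[0,0,0],"spin":0}]'|grep -E "pos|wrist"
python3 - <<'E'
from h import *
st(); beta(); look(cams=("wrist","side"))
E
```

```text
position: [0.4828, -0.1078, 0.072]
wrist_force: [-2.1, 2.6, 1.6]
position: [0.4856, -0.1082, 0.072]
wrist_force: [0.2, 0.4, 0.1]
t 15.18 P [ 0.4856 -0.1082  0.072 ] toolx 65.9 tilt [-0. -0. -1.] F [0.2 0.4 0.1] w 0.0001
 tool about dial: r 0.046 ang 83.7 inToolAxes [ 0.0439 -0.014 ]
 finger-limited bar angle h 0.0085 66.5 turn 73.2
 finger-limited bar angle h 0.01 64.2 turn 75.5
  wrist pointer_dial_tip [ 0.518  -0.1137  0.1002] 0.57
  ang 47.1 r 0.055
  side pointer_dial_centre [ 0.4821 -0.1536  0.1002] 0.63
  side pointer_dial_tip [ 0.5165 -0.1104  0.1   ] 0.43
  side pointer_button_top [0.4741 0.2868 0.0946] 0.69
  ang 50.5 r 0.057
```

Third click is in, at about 49°. Now the fourth, taken more carefully.

```bash
python3 -m crank '[{"travel":[0.001,0.004,0],"spin":5},{"travel":[0.001,0.004,0],"spin":5},{"travel":[0.001,0.004,0],"spin":5},{"travel":[0.001,0.004,0],"spin":5},{"travel":[0.001,0.004,0],"spin":5}]'|grep -E "pos|wrist"
python3 -m crank '[{"travel":[0.001,0.001,0],"spin":2},{"travel":[0,0,0],"spin":0}]'|grep -E "pos|wrist"
python3 - <<'E'
from h import *
st(); beta(); look(cams=("wrist","side"))
E
```

```text
position: [0.5044, -0.1145, 0.072]
wrist_force: [-1.4, 5.2, 1.2]
position: [0.5061, -0.1154, 0.072]
wrist_force: [0.2, 1.6, 0.0]
t 16.45 P [ 0.5061 -0.1154  0.072 ] toolx 39.0 tilt [-0. -0. -1.] F [0.2 1.6 0. ] w 0.0001
 tool about dial: r 0.0463 ang 56.5 inToolAxes [ 0.0442 -0.0139]
 finger-limited bar angle h 0.0085 39.2 turn 100.5
 finger-limited bar angle h 0.01 37.0 turn 102.7
  wrist pointer_dial_tip [ 0.5269 -0.1239  0.0999] 0.67
  ang 33.0 r 0.055
  side pointer_dial_centre [ 0.4814 -0.153   0.102 ] 0.73
```

```bash
python3 -m crank '[{"travel":[0.0005,0.002,0],"spin":2.5},{"travel":[0,0,0],"spin":0}]'|grep -E "pos|wrist"
python3 - <<'E'
from h import *
st(); beta(); look(cams=("wrist","side"))
E
```

```text
position: [0.5081, -0.1168, 0.0722]
wrist_force: [0.4, -1.2, -0.3]
t 17.1 P [ 0.5081 -0.1168  0.0722] toolx 36.4 tilt [ 0. -0. -1.] F [ 0.4 -1.2 -0.3] w 0.0
 tool about dial: r 0.0463 ang 53.4 inToolAxes [ 0.0442 -0.0135]
 finger-limited bar angle h 0.0085 36.4 turn 103.3
 finger-limited bar angle h 0.01 33.8 turn 105.9
  wrist pointer_dial_tip [ 0.5332 -0.1383  0.0953] 0.63
  ang 16.6 r 0.055
  side pointer_dial_centre [ 0.4802 -0.1563  0.0979] 0.73
  side pointer_dial_tip [ 0.5322 -0.1376  0.0967] 0.57
  ang 17.6 r 0.054
```

Fourth click is in. Back off, lift, and check.

```bash
python3 -m crank '[{"travel":[0,-0.008,0],"spin":0},{"travel":[0,-0.008,0],"spin":0},{"travel":[0,0,-0.04],"spin":0},{"travel":[0,0,-0.04],"spin":0},{"travel":[0,0,0],"spin":0}]'|grep -E "pos|wrist"
python3 - <<'E'
from h import *
st(target=[.4725,-.270,.15]); look();
E
```

```text
position: [0.4998, -0.1041, 0.1556]
wrist_force: [0.5, -0.4, -0.1]
t 18.12 P [ 0.4998 -0.1041  0.1556] toolx 36.4 tilt [ 0.005 -0.003 -1.   ] F [ 0.5 -0.4 -0.1] w -0.0001
 tool about dial: r 0.0535 ang 68.8 inToolAxes [ 0.0452 -0.0287]
 need tool travel [-0.1205  0.1172  0.0059]
  top pointer_button_top [ 0.4776 -0.2722  0.0852] 0.38
  side pointer_dial_centre [ 0.4835 -0.1545  0.0996] 0.92
  side pointer_dial_tip [ 0.5345 -0.1352  0.1   ] 0.71
  side pointer_button_top [ 0.4756 -0.269   0.0819] 0.55
  ang 19.2 r 0.057
  wrist pointer_dial_centre [ 0.4857 -0.1537  0.0982] 0.96
  wrist pointer_dial_tip [ 0.5333 -0.1374  0.0996] 0.83
  wrist pointer_button_top [ 0.4715 -0.2733  0.0846] 0.75
  ang 17.5 r 0.055
```

```bash
python3 -m crank '[{"travel":[-0.04,0.039,0],"spin":0},{"travel":[-0.04,0.039,0],"spin":0},{"travel":[-0.04,0.039,0],"spin":0},{"travel":[0,0,0],"spin":0}]'|grep -E "pos|wrist"
python3 - <<'E'
from h import *
st(target=[.474,-.271,.082]); look(cams=("wrist","side"));
E
```

```text
position: [0.4702, -0.2725, 0.1518]
wrist_force: [0.1, 1.2, -0.2]
t 19.23 P [ 0.4702 -0.2725  0.1518] toolx 36.1 tilt [-0.    -0.001 -1.   ] F [ 0.1  1.2 -0.2] w 0.0001
 tool about dial: r 0.1189 ang -95.0 inToolAxes [-0.0782  0.0896]
 need tool travel [0.004  0.001  0.0698]
  wrist pointer_dial_centre [ 0.4852 -0.1527  0.096 ] 0.97
  wrist pointer_dial_tip [ 0.534  -0.1388  0.0971] 0.85
  wrist pointer_button_top [ 0.4698 -0.2708  0.0817] 0.67
  ang 15.8 r 0.056
  side pointer_dial_centre [ 0.4831 -0.1531  0.1009] 0.55
  side pointer_dial_tip [ 0.5306 -0.136   0.0989] 0.55
  side pointer_button_top [ 0.4723 -0.2698  0.0821] 0.41
  ang 19.8 r 0.053
```

```bash
python3 -m crank '[{"travel":[0.002,0.001,0.03],"spin":0},{"travel":[0,0,0.03],"spin":0},{"travel":[0,0,0.008],"spin":0},{"travel":[0,0,0],"spin":0}]'|grep -E "pos|wrist"
for k in 1; do
python3 -m crank '[{"travel":[0,0,0.003],"spin":0},{"travel":[0,0,0],"spin":0}]'|grep -E "pos|wrist"
python3 -m crank '[{"travel":[0,0,0.003],"spin":0},{"travel":[0,0,0],"spin":0}]'|grep -E "pos|wrist"
python3 -m crank '[{"travel":[0,0,0.002],"spin":0},{"travel":[0,0,0],"spin":0}]'|grep -E "pos|wrist"
python3 -m crank '[{"travel":[0,0,0.002],"spin":0},{"travel":[0,0,0],"spin":0}]'|grep -E "pos|wrist"
done
```

```text
position: [0.4734, -0.2684, 0.0843]
wrist_force: [0.4, -0.2, 0.4]
position: [0.4737, -0.2691, 0.0819]
wrist_force: [-0.7, -0.2, 0.2]
position: [0.4733, -0.2687, 0.078]
wrist_force: [0.7, 0.8, 0.1]
position: [0.4732, -0.2687, 0.0759]
wrist_force: [1.0, 0.5, 0.1]
position: [0.4732, -0.2686, 0.0739]
wrist_force: [-0.1, -0.1, -0.1]
```

```bash
for k in 1; do
python3 -m crank '[{"travel":[0,0,0.002],"spin":0},{"travel":[0,0,0],"spin":0}]'|grep -E "pos|wrist"
python3 -m crank '[{"travel":[0,0,0.002],"spin":0},{"travel":[0,0,0],"spin":0}]'|grep -E "pos|wrist"
python3 -m crank '[{"travel":[0,0,0.0015],"spin":0},{"travel":[0,0,0],"spin":0}]'|grep -E "pos|wrist"
python3 -m crank '[{"travel":[0,0,0.0015],"spin":0},{"travel":[0,0,0],"spin":0}]'|grep -E "pos|wrist"
done
```

```text
position: [0.4733, -0.2686, 0.0719]
wrist_force: [0.2, 0.0, 0.1]
position: [0.4735, -0.2688, 0.0702]
wrist_force: [-0.9, -0.1, 1.0]
position: [0.4735, -0.2688, 0.0687]
wrist_force: [0.1, 0.2, 2.5]
position: [0.4734, -0.2688, 0.0672]
wrist_force: [0.1, 0.4, 2.9]
```

```bash
for k in 1; do
python3 -m crank '[{"travel":[0,0,0.0015],"spin":0},{"travel":[0,0,0],"spin":0}]'|grep -E "pos|wrist"
python3 -m crank '[{"travel":[0,0,0.0015],"spin":0},{"travel":[0,0,0],"spin":0}]'|grep -E "pos|wrist"
python3 -m crank '[{"travel":[0,0,0.0005],"spin":0},{"travel":[0,0,0],"spin":0}]'|grep -E "pos|wrist"
done
```

```text
position: [0.4734, -0.2688, 0.0657]
wrist_force: [-0.6, 0.4, 3.7]
position: [0.4735, -0.2689, 0.0648]
wrist_force: [-2.0, 0.9, 9.9]
position: [0.4735, -0.2689, 0.0647]
wrist_force: [-2.9, 2.5, 12.3]
```

Bottomed out: 12 N, and the tool stopped. Lift off and check.

```bash
python3 -m crank '[{"travel":[0,0,-0.01],"spin":0},{"travel":[0,0,-0.04],"spin":0},{"travel":[0,0,-0.04],"spin":0},{"travel":[0,0,-0.04],"spin":0},{"travel":[0,0,0],"spin":0}]'|grep -E "pos|wrist"
python3 - <<'E'
from h import *
st(); look(cams=("wrist","side")); p=grab_frame("top"); save(p,"end.png")
for q in ["connector_a","power_driver","solder_spool"]: print(q,[world(p,d["location"]).round(3) for d in place_of(p,q)[:2]])
E
```

```text
position: [0.4744, -0.2697, 0.1968]
wrist_force: [0.7, -0.1, -0.7]
t 23.5 P [ 0.4744 -0.2697  0.1968] toolx 36.4 tilt [ 0.003 -0.003 -1.   ] F [ 0.7 -0.1 -0.7] w 0.0001
 tool about dial: r 0.1159 ang -93.0 inToolAxes [-0.0736  0.0896]
  wrist pointer_dial_centre [ 0.4846 -0.1569  0.0982] 0.79
  wrist pointer_dial_tip [ 0.5336 -0.1389  0.0979] 0.75
  wrist pointer_button_top [ 0.4837 -0.1537  0.0997] 0.73
  ang 15.9 r 0.055
  side pointer_dial_centre [ 0.4807 -0.1545  0.0991] 0.66
  side pointer_dial_tip [ 0.5335 -0.134   0.0992] 0.67
  side pointer_button_top [0.5153 0.147  0.056 ] 0.61
  ang 20.7 r 0.057
connector_a [array([ 0.548, -0.277,  0.062]), array([0.521, 0.145, 0.062])]
power_driver [array([ 0.463, -0.002,  0.001]), array([ 0.475, -0.274,  0.086])]
solder_spool [array([0.618, 0.001, 0.004])]
```

View pics/end.png

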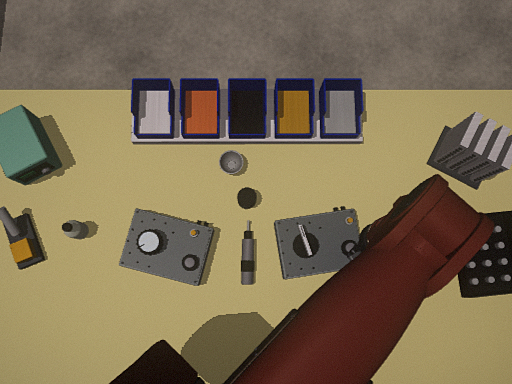

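The bar now runs from (309,256) to its tip at (300,224), about 19° from world x, which is the fourth click. The loose things in view stand where they were, and the arm touches nothing.

```bash
python3 -c "
from plant import *
print(close_job())"
```

```text
the job is handed in; nothing more can be done
None
```

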